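Seat the splined drive gear in the pump housing and hold it home

TASK

From the red rack take the one gear whose rim just fills the round recess in the top of the aluminium pump housing, lift it out, turn it until its splined stem meshes with the cross-shaped brass hub in the recess, and slide it fully home. A spring in the hub pushes it back out, so keep pressing it down and finish while still holding it home, as if waiting for the retaining clip to be fitted. Leave the other two gears in the rack and do not disturb anything else on the bench.

Things in the scene. Friction and masses are not known exactly. Their poses are not given: they have to be found in the camera images.
- gear_fit_grip (a point): steel gear, 61 mm across, 12 mm thick, upright in one of the rack holes (which one varies), with a square boss above, 28 x 28 mm and 46 mm tall, and a four-spline stem below. It fits the housing's recess. Point: centre of the boss, 23 mm above the gear's top face and 23 mm below the boss's top; z up the axis, x and y square to the boss's flats. Mass about 0.35 kg
- gear_fit_shoulder (a point): point on the axis of the same 61 mm gear, in the plane of the gear's underside where the stem begins, 35 mm below gear_fit_grip; lies on the hub's top face when the gear is fully home
- gear_fit_tip (a point): foot of the stem of the same 61 mm gear, on its axis, 30 mm below the shoulder
- gear_small_grip (a point): steel gear, 46 mm across, 12 mm thick, upright in one of the rack holes (which one varies), with a square boss above, 28 x 28 mm and 46 mm tall, and a four-spline stem below. Too small for the recess. Point at the centre of its boss, as on the other
- gear_large_grip (a point): steel gear, 75 mm across, 12 mm thick, upright in one of the rack holes (which one varies), with a square boss above, 28 x 28 mm and 46 mm tall, and a four-spline stem below. Too large for the recess. Point at the centre of its boss, as on the other
- rack: fixed red block 330 x 100 x 40 mm, origin at the centre of its underside, with three round through holes of 38 mm on its long axis (its x) at -105, 0 and +105 mm; the gears stand in them with their undersides on the block's top and their stems hanging free inside
- housing: fixed aluminium pump housing: 150 x 150 mm block with a 176 mm base flange, origin at the centre of its underside; its flat top face is 70 mm up, with a round recess 65 mm across and 12 mm deep in the middle; a pipe stub on its +x side reaches 120 mm from the centre
- hub: brass hub, 43 mm square, fixed in the recess at any angle; cannot turn. Origin: centre of its top face, 58 mm above the table, 12 mm below the housing's face; z up. Cross-shaped socket: two slots along its x and y, 12 mm wide, 38 mm long, 38 mm deep, with 2 mm chamfers. The stem enters when the gear's x lies along the hub's x or y, either way (about 0.1 rad to spare)
- plunger (a joint): spring plunger on the hub's axis, inside the socket: 0 at rest (its top 22 mm below the hub's top face), grows as it is pushed down, m; 0.008 when the gear is fully home. It pushes up with 6 N at rest and 10.8 N at 0.008, more than the gear weighs, so a gear that is let go springs up again
- wrench_grip (a point): handle of a loose wrench lying on the table; bystander
- screwdriver_grip (a point): handle of a loose screwdriver lying on the table; bystander
- bearing_c (a point): centre of a loose steel bearing race, 62 mm across, 18 mm tall; bystander
- oil_c (a point): centre of a black oil bottle, 64 mm across, 160 mm tall; bystander
- spray_c (a point): centre of a blue can, 60 mm across, 140 mm tall; bystander
- mug_c (a point): centre of a white mug, 80 mm across, 90 mm tall; bystander
- gear_fit: the same 61 mm gear; origin at the foot of its stem, 65 mm below gear_fit_grip. The stem is a cross of two bars, each 30 mm long and 10 mm wide, along the gear's x and y (the same every 90 degrees), 30 mm tall
Not all that is in view belongs to the job. What is shaped like the gear_fit but brown or green is not meant.

How it is judged:
On the way, in this order (a step that is already met when the one before it is completed fails the run):
1. the 61 mm gear is lifted clear of the rack in the fingers (z of gear_fit_tip in the frame of rack above 0.042 m and contact force between the fingers and gear_fit above 1 N), for 0.2 s.
2. its stem has meshed and entered the hub by more than half (z of gear_fit_shoulder in the frame of hub below 0.014 m and horizontal distance between gear_fit_shoulder and hub below 0.004 m), for 0.1 s.
At the end, for the whole second after the job is handed in: The 61 mm gear is home: underside within 2 mm of the hub top, within 3 mm of its axis, upright within 0.06 rad, splines lined up; plunger down over 6 mm; fingers hold or press the gear with over 3 N; it is still. The other gears and things are within 30 mm of their starts (z of gear_fit_shoulder in the frame of hub between -0.003 and 0.002 m and horizontal distance between gear_fit_shoulder and hub below 0.003 m and angle between gear_fit_grip's own z axis and vertical below 0.06 rad and (angle between the x axis of gear_fit_grip and the x axis of hub, either way round below 0.2 rad or angle between the x axis of gear_fit_grip and the y axis of hub, either way round below 0.2 rad) and value of joint plunger above 0.006 m and contact force between the fingers and gear_fit above 3 N and linear speed of gear_fit below 0.02 m/s and distance of each of gear_small_grip, gear_large_grip, wrench_grip, screwdriver_grip, bearing_c, oil_c, spray_c, mug_c from where it was at the start of the episode below 0.03 m); the arm keeps its last pose, push and grip.
It fails at once if one of the other gears or a bystander is moved by more than 30 mm (distance of any of gear_small_grip, gear_large_grip, wrench_grip, screwdriver_grip, bearing_c, oil_c, spray_c, mug_c from where it was at the start of the episode above 0.03 m).
It also fails if it takes over 42 s, if anything falls off the work surface, if the arm or the gripper's body presses on something with over 40 N, if the wrist force passes 120 N, or if a joint passes its speed limit or range.

ROBOT

A 6-joint arm with a two-finger parallel gripper is mounted at the origin on the work surface. World frame = base frame: x ahead of the robot, y to its left, z up, the work surface at z = 0. Lengths are in m, angles in rad, forces in N, time in s.
With the tool pointing down it reaches from about 0.375 to 0.9 m from the base axis. Payload 3.1 kg.
Tool frame: the origin (TCP) lies midway between the tips of the shut fingers; the grasp point (between the pads) lies manip.grip_depth behind it (manip.grip_depth is the distance from the TCP to the grasp point, in m); z points along the fingers, y is the direction in which the jaws open and shut (so a half turn about z gives the same grasp; the last joint's range is limited). The gripper opens to 85 mm and grips with 20 to 120 N. Pads are 22 mm wide; open, the fingers measure 114 mm over their backs; the gripper's body (76 mm by 85 mm) begins 54 mm behind the grasp point. The pads swing forward as they close: fully open they stand 13 mm farther back than shut.
Start: joints at [-0.178, 0.527, 1.433, -0, 1.181, -0.178], TCP at [0.625, 0, 0.231] pointing down, gripper open.
Joint ranges: [-3.08, 3.08], [-0.75, 2.2], [0.22, 2.44], [-1.43, 4.57], [0, 2.65], [-2.85, 2.85]. Speed limits (rad/s): [2.79, 2.79, 3.14, 3.14, 3.14, 3.14].

INTERFACE

Orientations are given as a unit quaternion [x, y, z, w].
In Python, from station import manip, vision gives the robot as it stands.
- The arm moves only by the shell command python3 -m crank 'ROWS' [FORCE]. ROWS is JSON, a list of rows, each an object with "grip": the closure, from 0 (fully open) to 1 (shut); "offset": the shift along the tool's x, y, z in mm, a list of three; "angular": the turn, a rotation vector about the tool's x, y, z in degrees, a list of three. A call has 1 to 10 rows; each row is the pose to reach, as a shift and turn from the pose commanded when the call began, along the tool's axes at that moment; what a row does not reach only later rows make up. A row lasts 1/10 s, in which the tool goes at most 50 mm and 8.59 degrees, less where a joint would pass 70% of its speed; a pose out of reach is approached as far as the arm can. A call with a gripper value outside its range is refused whole. The fingers move at their own pace and stop on an object; FORCE is the grip in N (left out, the last holds). Time passes only in rows, so rows that repeat a pose let the fingers close. It gives the time, the measured TCP pose, the force and the opening at its end, in the units of the state.
- manip.sense(): the state, without advancing time (a new reading comes with each control period).
- vision.snapshot(name): name is "scene" or "side" or "wrist"; returns a dict with "pixels" (400x640x3 uint8, red, green, blue), "intrinsics" (3x3 intrinsics, pixels), "dist" ([k1, k2, p1, p2, k3] as OpenCV has them; the pictures are not rectified), "R" (3x3) and "t" (3): a world point X has camera coordinates R X + t. Camera axes: x right, y down, z forward; pixel columns grow to the right and rows downward; lengths in m; the calibration is good to about 2 mm. A picture is of the moment at which its call begins. There is no depth.
- manip.sign_off(): hands the job in, once; it reports no verdict.
The state is a dict: "t": time; "q": joint angles; "qd": joint speeds; "tau": joint torques, N m; "tcp_pos": TCP position; "tool_rot": TCP orientation; "force": force on the tool from outside, world axes, zero at the start; "ft_torque": the same for the moment, N m; "finger_gap": opening from 0.0 (shut) to 1.0 (fully open).
Only numpy, scipy, OpenCV 4.12 (cv2) and the standard library are available. Lean on these libraries where they do the work, as an engineer would, in place of code of your own. Each camera call takes 0.05 s, during which the arm holds its last target.

## Working session

There is one attempt and no reset: what is moved stays moved. The work goes in short steps, Python scripts to look and compute and a shell command to move; the robot and the scene stay as the last step left them, time stands still between calls to the robot, and variables do not carry over. Pictures are saved under pics/ and viewed, and the job is handed in when it is done.

```bash
ls; mkdir -p pics; python3 - <<'E'
from station import manip, vision
import cv2
print(manip.sense(), manip.grip_depth)
for n in ["scene","side","wrist"]:
    s=vision.snapshot(n)
    cv2.imwrite(f"pics/{n}0.png",s["pixels"][:,:,::-1])
    import numpy as np
    np.savez(f"pics/{n}0.npz",**s)
    print(n,s["intrinsics"].tolist(),s["dist"],(-s["R"].T@s["t"]))
E
```

```text
pics
{'t': 0.0, 'q': array([-1.78473669e-01,  5.28474447e-01,  1.43388615e+00,  2.50411884e-05,
        1.18140855e+00, -1.78511985e-01]), 'qd': array([-0.00010538, -0.00084128, -0.00197175, -0.00073778,  0.00021394,
        0.00109634]), 'tau': array([ 2.50220628e-04, -4.42344439e+01, -1.78024775e+01, -2.06930472e-04,
        8.36740597e-03,  2.24214921e-05]), 'tcp_pos': array([6.24290950e-01, 1.80812385e-04, 2.30333674e-01]), 'tool_rot': array([ 7.07096186e-01,  7.07116539e-01, -6.11148034e-04, -9.00508678e-04]), 'force': array([ 0.01190053,  0.53434803, -1.05379521]), 'ft_torque': array([-0.05532233, -0.01343937, -0.05211458]), 'finger_gap': 0.9990906345396613} 0.0187
scene [[387.45070992996557, 0.0, 315.82387907783306], [0.0, 387.45070992996557, 195.82576905620323], [0.0, 0.0, 1.0]] [0.02841386 0.         0.         0.         0.        ] [1.14547671 0.80774279 0.75719892]
side [[487.3428411168936, 0.0, 317.9255795639571], [0.0, 487.3428411168936, 206.0371390678578], [0.0, 0.0, 1.0]] [-0.0500479  0.         0.         0.         0.       ] [ 0.11975087 -0.81355285  1.01221688]
wrist [[297.0448794344738, 0.0, 319.1897030636852], [0.0, 297.0448794344738, 202.12873900578882], [0.0, 0.0, 1.0]] [-0.00292119  0.          0.          0.          0.        ] [0.62446751 0.06952832 0.37345542]
```

View pics/scene0.png

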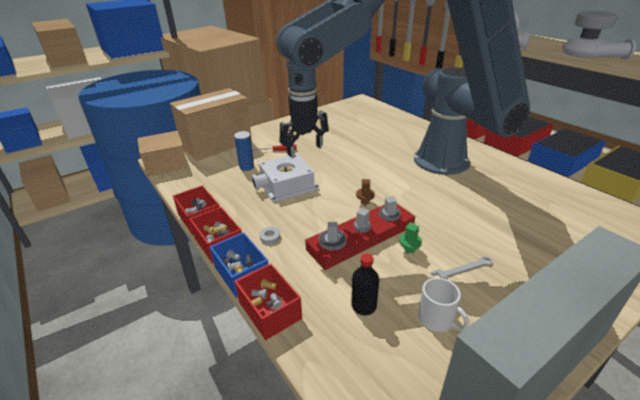

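View pics/side0.png

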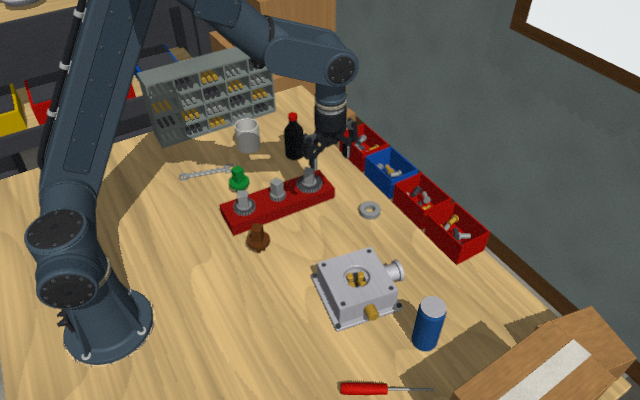

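View pics/wrist0.png

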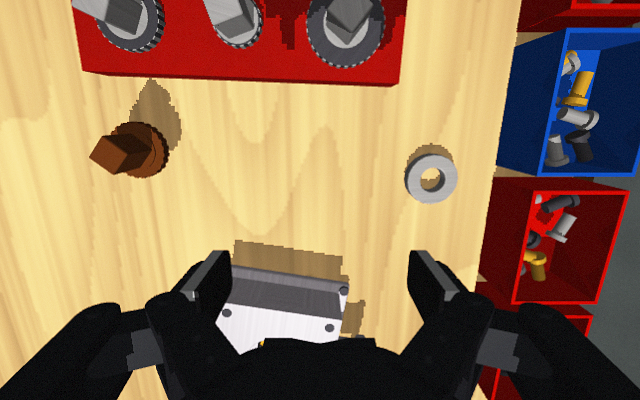

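```bash
cat > h.py <<'E'
import numpy as np, cv2
def load(f): return dict(np.load(f))
def bp(s,uv,z):
    uv=np.array(uv,float).reshape(-1,1,2)
    n=cv2.undistortPoints(uv,s["intrinsics"],s["dist"]).reshape(-1,2)
    d=np.c_[n,np.ones(len(n))]@s["R"]; c=-s["R"].T@s["t"]
    return c+d*((z-c[2])/d[:,2])[:,None]
def pj(s,X):
    return cv2.projectPoints(np.array(X,float).reshape(-1,1,3),cv2.Rodrigues(s["R"])[0],s["t"],s["intrinsics"],s["dist"])[0].reshape(-1,2)
def crop(s,u0,v0,w,h,k,f):
    cv2.imwrite(f,cv2.resize(s["pixels"][v0:v0+h,u0:u0+w,::-1],None,fx=k,fy=k,interpolation=cv2.INTER_CUBIC))
E
python3 - <<'E'
from h import *
s=load("pics/side0.npz")
crop(s,210,155,140,90,5,"pics/c1.png")
crop(s,300,240,120,95,6,"pics/c2.png")
E
```

```text
(no output)
```

View pics/c1.png

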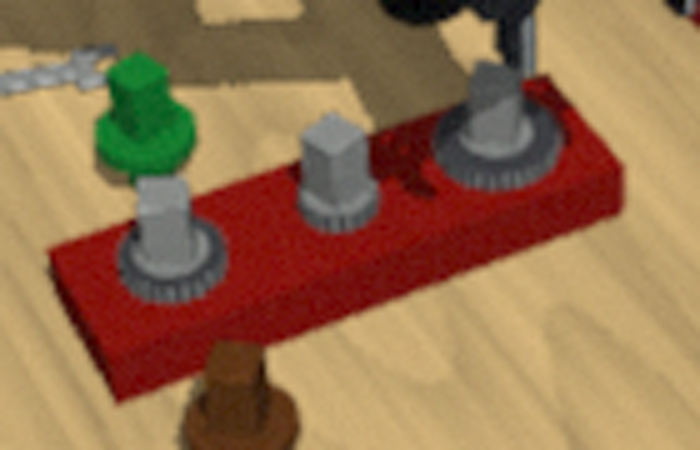

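View pics/c2.png

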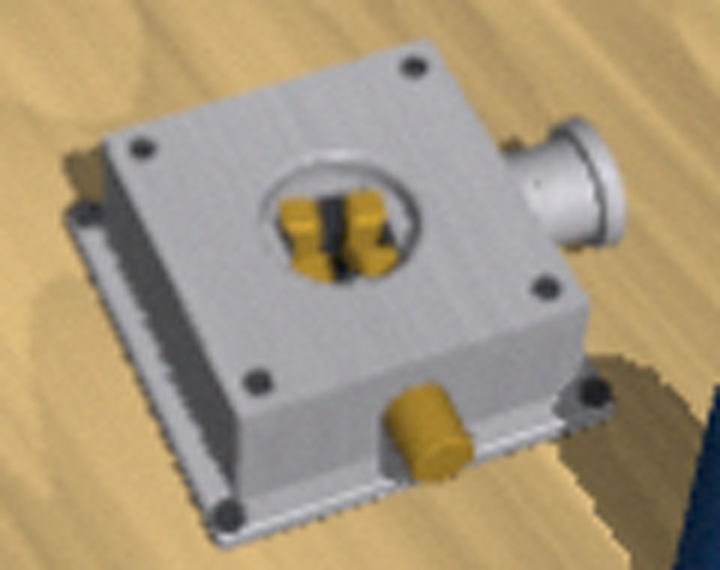

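```bash
python3 - <<'E'
from h import *
s=load("pics/side0.npz")
f=lambda x,y:(210+x/5,155+y/5)
g=lambda x,y:(300+x/6,240+y/6)
print("gears rim ctr z.052",bp(s,[f(173,250),f(337,195),f(498,138)],.052).round(3).tolist())
print("bosstop z.098",bp(s,[f(163,190),f(337,133),f(498,78)],.098).round(3).tolist())
print("rack top",bp(s,[f(118,352),f(52,252),f(548,80),f(622,170)],.04).round(3).tolist())
print("rim L/R",bp(s,[f(119,250),f(228,250),f(433,135),f(565,140)],.052).round(3).tolist())
print("recess",bp(s,[g(341,216)],.07),"corners",bp(s,[g(103,138),g(430,42),g(587,305),g(240,405)],.07).round(3).tolist())
print("pipe",bp(s,[g(600,190)],.04), "bolt",bp(s,[g(440,450)],.03))
w=load("pics/wrist0.npz"); print("bearing",bp(w,[(432,178)],.018))
w=load("pics/scene0.npz");print("brown, green,spray,oil",bp(w,[(366,200),(411,248),(245,168),(366,310)],.0))
E
```

```text
gears rim ctr z.052 [[0.44, 0.163, 0.052], [0.542, 0.156, 0.052], [0.648, 0.152, 0.052]]
bosstop z.098 [[0.44, 0.164, 0.098], [0.546, 0.157, 0.098], [0.649, 0.152, 0.098]]
rack top [[0.384, 0.116, 0.04], [0.383, 0.211, 0.04], [0.708, 0.195, 0.04], [0.703, 0.1, 0.04]]
rim L/R [[0.414, 0.18, 0.052], [0.467, 0.147, 0.052], [0.616, 0.174, 0.052], [0.681, 0.129, 0.052]]
recess [[ 0.56493805 -0.22447728  0.07      ]] corners [[0.503, -0.14, 0.07], [0.649, -0.166, 0.07], [0.623, -0.311, 0.07], [0.481, -0.28, 0.07]]
pipe [[ 0.68006948 -0.25049789  0.04      ]] bolt [[ 0.55281837 -0.31607251  0.03      ]]
bearing [[ 0.76062672 -0.00119023  0.018     ]]
brown, green,spray,oil [[ 4.05976330e-01  2.83557774e-02  0.00000000e+00]
 [ 4.61349712e-01  2.82822152e-01 -1.11022302e-16]
 [ 6.34570979e-01 -4.13206504e-01  0.00000000e+00]
 [ 7.08511942e-01  3.70495966e-01  0.00000000e+00]]
```

The three candidates in the side view:

| Gear | Pixel | Measured rim |
|---|---|---|
| Left | (244,206) | about 62 mm |
| Middle | (277,190) | smallest |
| Right | (309,182) | about 79 mm, so the 75 mm gear |

The left one matches the 61 mm gear. I'll move above it to confirm.

```bash
python3 -m crank '[{"grip":0,"offset":[15,-45,0],"angular":[0,0,0]},{"grip":0,"offset":[30,-90,0],"angular":[0,0,0]},{"grip":0,"offset":[45,-135,0],"angular":[0,0,0]},{"grip":0,"offset":[60,-180,0],"angular":[0,0,0]},{"grip":0,"offset":[60,-185,0],"angular":[0,0,0]},{"grip":0,"offset":[60,-185,0],"angular":[0,0,0]},{"grip":0,"offset":[60,-185,0],"angular":[0,0,0]}]'
python3 - <<'E'
from h import *
from station import manip,vision
s=vision.snapshot("wrist"); np.savez("pics/w1.npz",**s)
print(manip.sense()["tcp_pos"],manip.sense()["q"])
crop(s,0,0,640,400,1.25,"pics/w1.png")
print(s["R"].round(3), pj(s,[[.44,.163,.098],[.44,.163,.052]]))
E
```

```text
t: 0.85
tcp_pos: [0.4418, 0.0597, 0.2318]
tool_rot: [0.707, 0.707, 0.001, 0.001]
force: [0.4, 0.1, -0.2]
finger_gap: 0.996
[0.44214209 0.05949581 0.23168243] [-1.17629556e-01  2.86169529e-01  1.86388992e+00 -1.05722913e-04
  9.88895378e-01 -1.17116225e-01]
[[ 1.    -0.001  0.002]
 [-0.002 -0.962  0.275]
 [ 0.002 -0.275 -0.962]] [[316.94612197  76.65569364]
 [317.17255223  82.6283928 ]]
```

View pics/w1.png

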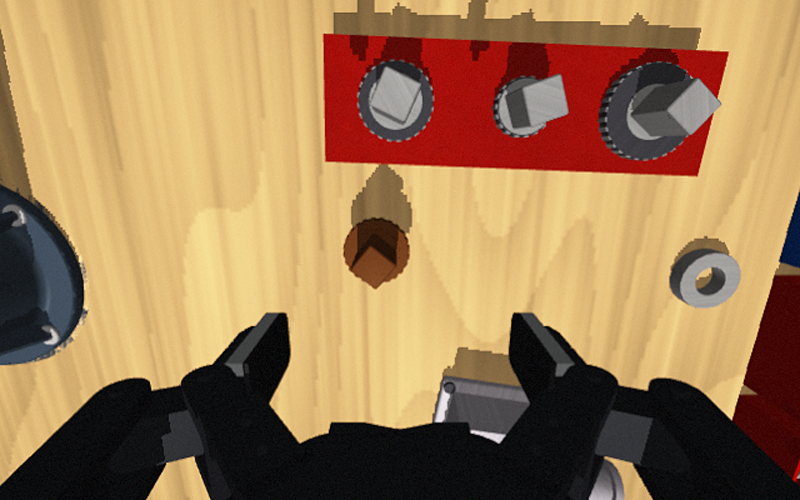

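The picture shows the gears at about (396,100), (522,105) and (645,110) in display pixels. The left one has the medium rim. I'll enlarge it and measure.

```bash
python3 - <<'E'
from h import *
s=load("pics/w1.npz")
crop(s,250,20,340,130,2.3,"pics/c3.png")
crop(s,275,35,85,85,7,"pics/c4.png")
E
```

```text
(no output)
```

View pics/c4.png

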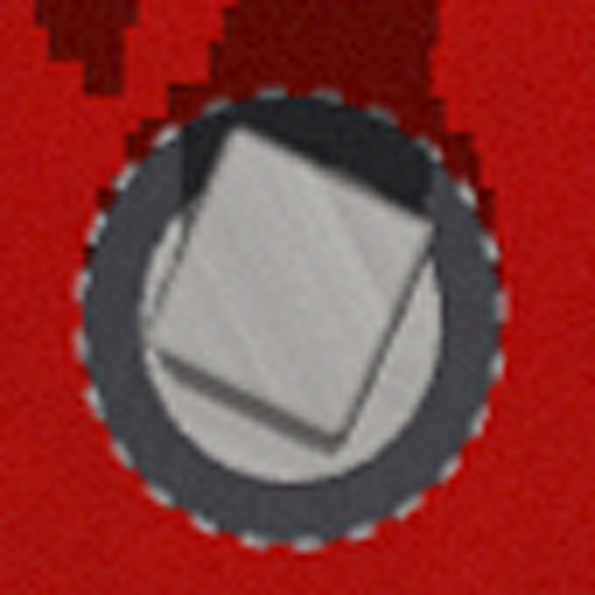

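```bash
python3 - <<'E'
from h import *
s=load("pics/w1.npz")
f=lambda x,y:(275+(x+.5)/7-.5,35+(y+.5)/7-.5)
P=bp(s,[f(237,125),f(433,228),f(340,437),f(150,340)],.098)[:,:2]
print(P.round(4).tolist(),P.mean(0))
for i in range(4):
    d=P[(i+1)%4]-P[i]; print(np.linalg.norm(d).round(4),np.degrees(np.arctan2(d[1],d[0])).round(1))
R=bp(s,[f(78,318),f(506,318),f(291,90),f(291,548)],.052)[:,:2]
print(R.round(4).tolist(),R[1]-R[0],R[2]-R[3],"ctr",(R[0]+R[1])/2,(R[2]+R[3])/2)
# others' rims
q=lambda x,y:(x/1.25,y/1.25)
for a,b in [((358,100),(434,100)),((494,105),(551,105)),((599,110),(692,110))]:
    z=bp(s,[q(*a),q(*b)],.046);print(z[:,:2].round(3).tolist())
print("rack",bp(s,[q(324,34),q(728,52),q(699,176),q(326,161)],.04).round(3).tolist())
print(bp(s,[q(566,90)],.098), "brown",bp(s,[q(376,262)],.05))
E
```

```text
[[0.4328, 0.1821], [0.4567, 0.1706], [0.4454, 0.1464], [0.4218, 0.1578]] [0.43918827 0.16419742]
0.0265 -25.7
0.0267 -115.1
0.0263 154.2
0.0267 65.5
[[0.4082, 0.1655], [0.47, 0.1655], [0.4391, 0.1954], [0.4388, 0.1336]] [ 6.18629011e-02 -4.36319707e-05] [0.0002303 0.0617335] ctr [0.43911615 0.16548711] [0.43896131 0.16449116]
[[0.408, 0.166], [0.471, 0.166]]
[[0.521, 0.162], [0.568, 0.162]]
[[0.608, 0.158], [0.686, 0.158]]
rack [[0.382, 0.216, 0.04], [0.711, 0.203, 0.04], [0.709, 0.104, 0.04], [0.378, 0.117, 0.04]]
[[0.55724841 0.16671447 0.098     ]] brown [[0.42086377 0.02753859 0.05      ]]
```

The left gear measures 61.8 mm across the rim and 26.6 mm across the boss. It is gear_fit, at (0.439, 0.1645) with yaw -25.4° mod 90. Next I'll look at the hub from above.

```bash
python3 -m crank '[{"grip":0,"offset":[-40,15,0],"angular":[0,0,0]},{"grip":0,"offset":[-85,30,0],"angular":[0,0,0]},{"grip":0,"offset":[-130,48,0],"angular":[0,0,0]},{"grip":0,"offset":[-175,65,0],"angular":[0,0,0]},{"grip":0,"offset":[-220,82,0],"angular":[0,0,0]},{"grip":0,"offset":[-265,100,0],"angular":[0,0,0]},{"grip":0,"offset":[-310,117,0],"angular":[0,0,0]},{"grip":0,"offset":[-330,123,0],"angular":[0,0,0]},{"grip":0,"offset":[-330,123,0],"angular":[0,0,0]},{"grip":0,"offset":[-330,123,0],"angular":[0,0,0]}]'
python3 - <<'E'
from h import *
from station import manip,vision
s=vision.snapshot("wrist"); np.savez("pics/w2.npz",**s)
print(manip.sense()["tcp_pos"],manip.sense()["q"])
crop(s,0,0,640,400,1.25,"pics/w2.png")
p=pj(s,[[.565,-.224,.058]])[0];print(p)
u,v=int(p[0])-50,max(0,int(p[1])-45);print(u,v)
crop(s,u,v,100,90,6,"pics/c5.png")
E
```

```text
t: 1.9
tcp_pos: [0.5631, -0.2707, 0.2304]
tool_rot: [0.708, 0.707, 0.0, -0.001]
force: [-0.0, 1.1, -0.8]
finger_gap: 0.998
[ 0.5627899  -0.26961847  0.23053283] [-6.25781866e-01  5.27758647e-01  1.43464199e+00  4.23962363e-04
  1.18103334e+00 -6.25681730e-01]
[321.41380275 140.3088817 ]
271 95
```

View pics/w2.png

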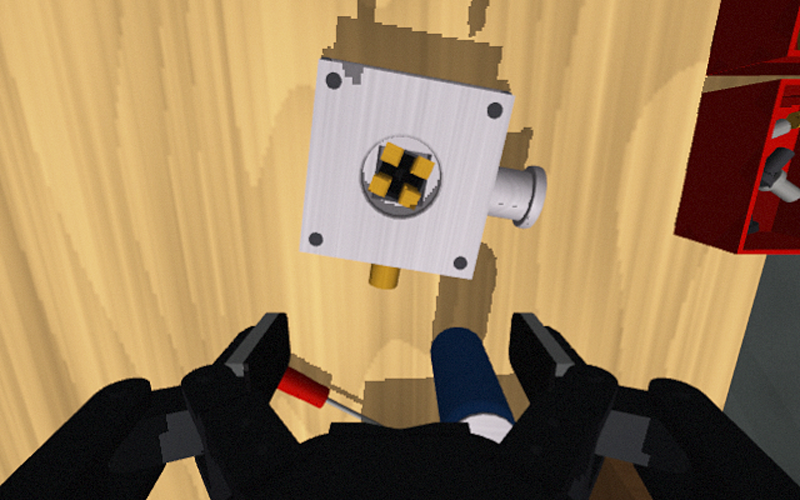

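View pics/c5.png

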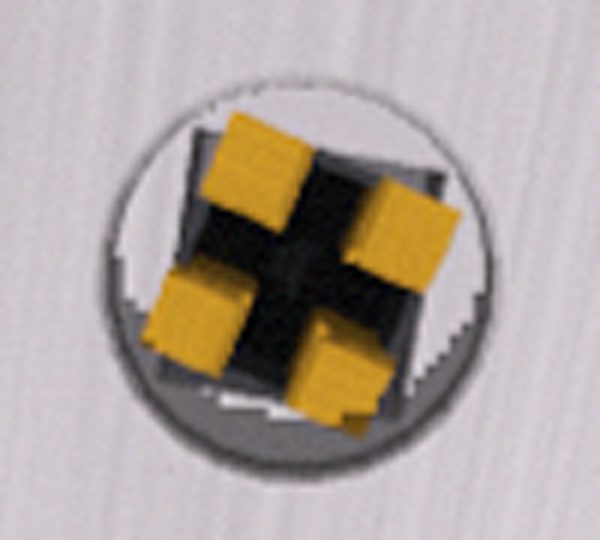

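```bash
python3 - <<'E'
from h import *
s=load("pics/w2.npz")
f=lambda x,y:(271+(x+.5)/6-.5,95+(y+.5)/6-.5)
P=bp(s,[f(237,112),f(462,212),f(364,438),f(142,340)],.058)[:,:2]
print(P.round(4).tolist(),P.mean(0))
for i in range(4):
    d=P[(i+1)%4]-P[i]; print(np.linalg.norm(d).round(4),np.degrees(np.arctan2(d[1],d[0])).round(1))
R=bp(s,[f(103,275),f(494,275),f(300,77),f(300,478)],.07)[:,:2]
print(R.round(4).tolist(),(R[0]+R[1])/2,(R[2]+R[3])/2,R[1]-R[0],R[2]-R[3])
q=lambda x,y:(x/1.25,y/1.25)
H=bp(s,[q(319,58),q(511,95),q(473,279),q(301,250)],.07)[:,:2];print(H.round(4).tolist(),H.mean(0))
# inner corners of blocks
I=bp(s,[f(315,152),f(277,228),f(380,180),f(345,258),f(200,195),f(425,290),f(252,298),f(183,265)],.058)[:,:2]
for a,b in[(0,1),(2,3),(4,1),(5,3)]:
    d=I[b]-I[a];print(np.degrees(np.arctan2(d[1],d[0]))%90)
E
```

```text
[[0.5535, -0.1969], [0.592, -0.2135], [0.5755, -0.2526], [0.5364, -0.2352]] [ 0.56435043 -0.22458445]
0.042 -23.3
0.0425 -112.9
0.0428 156.0
0.0419 66.0
[[0.5312, -0.2232], [0.5965, -0.2233], [0.5641, -0.1917], [0.5641, -0.2576]] [ 0.56384283 -0.22324395] [ 0.56409729 -0.22464493] [ 0.06535568 -0.00014149] [6.59428568e-05 6.59201742e-02]
[[0.5037, -0.1377], [0.6478, -0.1634], [0.6267, -0.3114], [0.4794, -0.2851]] [ 0.56438959 -0.2244061 ]
62.62079762436791
65.64299661827879
67.17345391957052
68.54610453277704
```

The hub is at (0.5643, -0.2246) with yaw about -23.5° mod 90. The recess measured 65.5 mm and the hub 42.5 mm, both as they should be. Now over to the gear, with the jaws turned to -25°.

```bash
python3 -m crank '[{"grip":0,"offset":[45,-13,0],"angular":[0,0,3]},{"grip":0,"offset":[90,-26,0],"angular":[0,0,6]},{"grip":0,"offset":[135,-39,0],"angular":[0,0,9]},{"grip":0,"offset":[180,-52,0],"angular":[0,0,12]},{"grip":0,"offset":[225,-65,0],"angular":[0,0,15]},{"grip":0,"offset":[270,-78,0],"angular":[0,0,18]},{"grip":0,"offset":[315,-91,0],"angular":[0,0,21]},{"grip":0,"offset":[360,-104,0],"angular":[0,0,23]},{"grip":0,"offset":[405,-116,0],"angular":[0,0,25.4]},{"grip":0,"offset":[434.5,-124,0],"angular":[0,0,25.4]}]'
python3 -m crank '[{"grip":0,"offset":[0,0,0],"angular":[0,0,0]},{"grip":0,"offset":[0,0,0],"angular":[0,0,0]},{"grip":0,"offset":[0,0,0],"angular":[0,0,0]}]'
python3 - <<'E'
from h import *
from station import manip,vision
from scipy.spatial.transform import Rotation as R
x=manip.sense();print(x["tcp_pos"],x["q"]); print(R.from_quat(x["tool_rot"]).as_matrix().round(3))
for n in["wrist","side"]:
    s=vision.snapshot(n); np.savez(f"pics/{n}3.npz",**s)
    crop(s,0,0,640,400,1.25,f"pics/{n}3.png")
E
```

```text
t: 2.95
tcp_pos: [0.4362, 0.168, 0.2316]
tool_rot: [0.844, 0.536, -0.0, -0.001]
force: [0.6, 0.2, -0.1]
finger_gap: 0.999
t: 3.25
tcp_pos: [0.4389, 0.1643, 0.2315]
tool_rot: [0.845, 0.534, 0.0, 0.0]
force: [-0.8, -0.3, -0.1]
finger_gap: 0.997
[0.43890232 0.16429548 0.23147814] [ 1.19264507e-01  3.17874431e-01  1.81228351e+00 -3.70149603e-04
  1.01110298e+00  5.62449024e-01]
[[ 0.429  0.903  0.   ]
 [ 0.903 -0.429 -0.   ]
 [-0.     0.    -1.   ]]
```

View pics/wrist3.png

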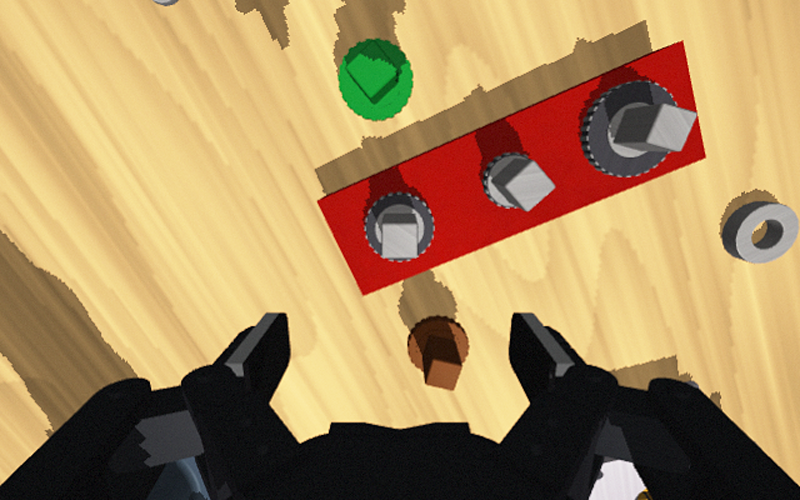

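View pics/side3.png

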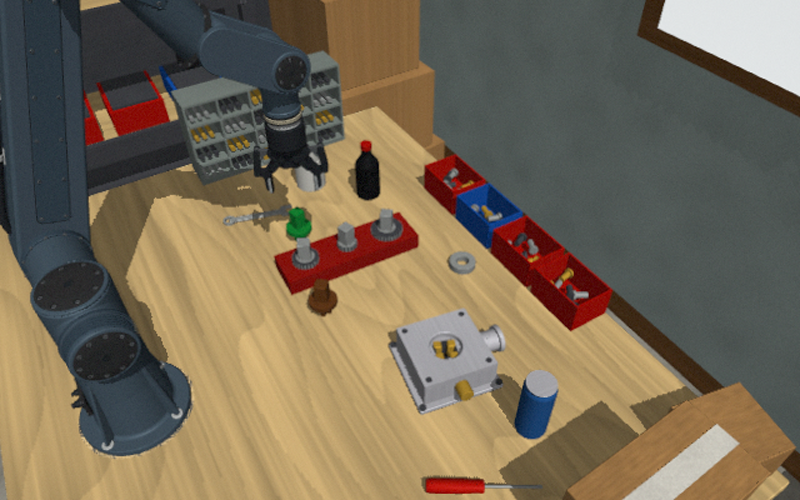

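The boss is square to the jaws, with its top at about (400,240). A quick re-measure, then descend.

```bash
python3 - <<'E'
from h import *
s=load("pics/wrist3.npz")
crop(s,285,145,70,70,8,"pics/c6.png")
E
```

```text
(no output)
```

View pics/c6.png

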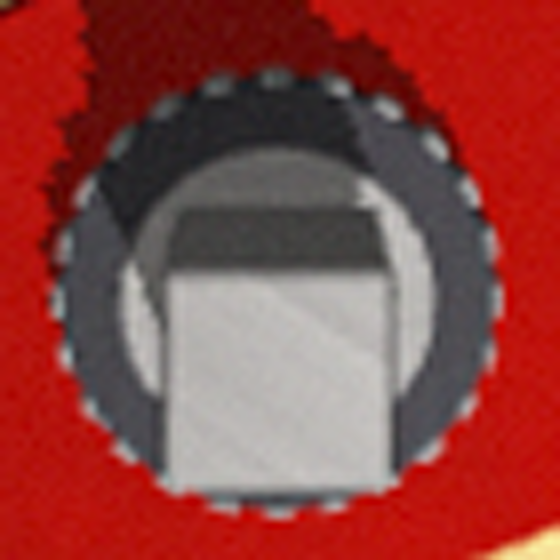

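```bash
python3 - <<'E'
from h import *
s=load("pics/wrist3.npz")
f=lambda x,y:(285+(x+.5)/8-.5,145+(y+.5)/8-.5)
P=bp(s,[f(167,272),f(390,272),f(392,490),f(165,488)],.098)[:,:2]
print(P.mean(0)); 
for i in range(4):
    d=P[(i+1)%4]-P[i]; print(np.linalg.norm(d).round(4),np.degrees(np.arctan2(d[1],d[0])).round(1))
R=bp(s,[f(52,300),f(500,300),f(278,68),f(278,518)],.052)[:,:2]
print((R[0]+R[1])/2,(R[2]+R[3])/2)
E
```

```text
[0.43894939 0.16454886]
0.0264 -25.4
0.0269 -114.2
0.0276 154.1
0.0267 63.3
[0.43872867 0.16485362] [0.43904281 0.16486791]
```

```bash
python3 -m crank '[{"grip":0,"offset":[0,0,40],"angular":[0,0,0]},{"grip":0,"offset":[0,0,80],"angular":[0,0,0]},{"grip":0,"offset":[0,0,115],"angular":[0,0,0]},{"grip":0,"offset":[0,0,140],"angular":[0,0,0]},{"grip":0,"offset":[0,0,157],"angular":[0,0,0]},{"grip":0,"offset":[0,0,167],"angular":[0,0,0]},{"grip":0,"offset":[0,0,171],"angular":[0,0,0]},{"grip":0,"offset":[0,0,171],"angular":[0,0,0]},{"grip":0,"offset":[0,0,171],"angular":[0,0,0]}]' 70
python3 -m crank '[{"grip":0.3,"offset":[0,0,0],"angular":[0,0,0]},{"grip":0.5,"offset":[0,0,0],"angular":[0,0,0]},{"grip":0.6,"offset":[0,0,0],"angular":[0,0,0]},{"grip":0.8,"offset":[0,0,0],"angular":[0,0,0]},{"grip":1,"offset":[0,0,0],"angular":[0,0,0]},{"grip":1,"offset":[0,0,0],"angular":[0,0,0]},{"grip":1,"offset":[0,0,0],"angular":[0,0,0]},{"grip":1,"offset":[0,0,0],"angular":[0,0,0]}]' 70
```

```text
t: 4.25
tcp_pos: [0.4397, 0.1644, 0.061]
tool_rot: [0.845, 0.534, 0.001, 0.0]
force: [0.5, -0.3, 0.4]
finger_gap: 1.001
t: 5.05
tcp_pos: [0.4392, 0.1646, 0.0608]
tool_rot: [0.845, 0.534, 0.0, 0.0]
force: [0.7, 0.6, 6.5]
finger_gap: 0.32
```

```bash
python3 -m crank '[{"grip":1,"offset":[0,0,-10],"angular":[0,0,0]},{"grip":1,"offset":[0,0,-25],"angular":[0,0,0]},{"grip":1,"offset":[0,0,-45],"angular":[0,0,0]},{"grip":1,"offset":[0,0,-70],"angular":[0,0,0]},{"grip":1,"offset":[0,0,-90],"angular":[0,0,0]},{"grip":1,"offset":[0,0,-110],"angular":[0,0,0]},{"grip":1,"offset":[0,0,-120],"angular":[0,0,0]},{"grip":1,"offset":[0,0,-120],"angular":[0,0,0]},{"grip":1,"offset":[0,0,-120],"angular":[0,0,0]}]'
python3 - <<'E'
from h import *
from station import manip,vision
for n in["wrist","side"]:
    s=vision.snapshot(n); np.savez(f"pics/{n}4.npz",**s)
    crop(s,0,0,640,400,1.25,f"pics/{n}4.png")
E
```

```text
t: 5.95
tcp_pos: [0.4383, 0.1644, 0.1798]
tool_rot: [0.845, 0.534, -0.001, -0.0]
force: [0.1, 0.2, -4.1]
finger_gap: 0.322
```

View pics/wrist4.png

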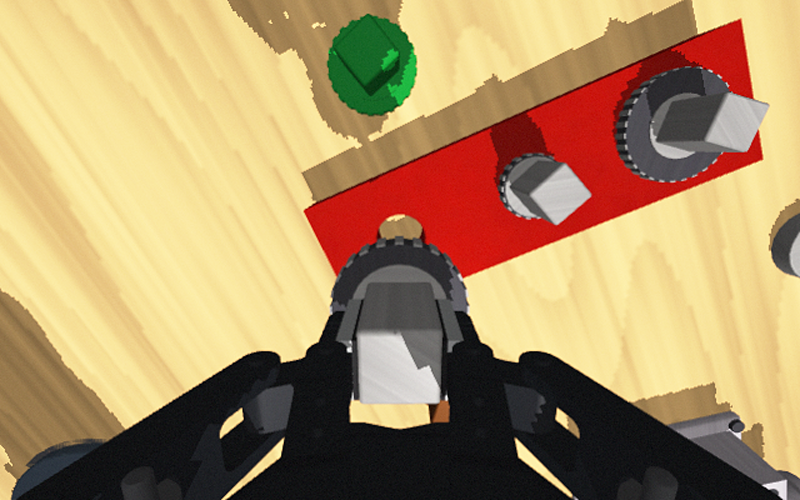

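View pics/side4.png

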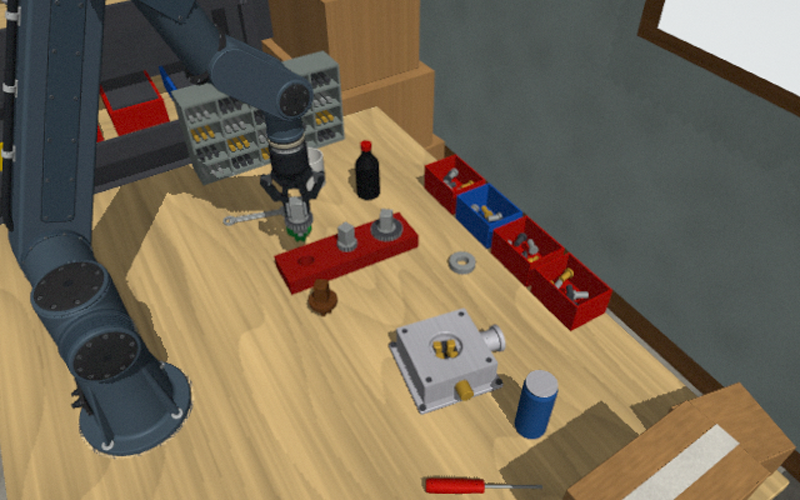

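The gear is lifted and upright, with the rack hole empty at (305,260) in the side view and the other gears untouched. I'll carry it over the hub and turn it +1.5°.

```bash
python3 -m crank '[{"grip":1,"offset":[-15,14,0],"angular":[0,0,0]},{"grip":1,"offset":[-45,42,0],"angular":[0,0,0]},{"grip":1,"offset":[-78,73,0],"angular":[0,0,0]},{"grip":1,"offset":[-111,104,0],"angular":[0,0,0]},{"grip":1,"offset":[-144,135,0],"angular":[0,0,0]},{"grip":1,"offset":[-177,166,0],"angular":[0,0,0]},{"grip":1,"offset":[-210,198,0],"angular":[0,0,0]},{"grip":1,"offset":[-243,229,0],"angular":[0,0,-1]},{"grip":1,"offset":[-272,256,0],"angular":[0,0,-1.5]},{"grip":1,"offset":[-297.7,280.1,0],"angular":[0,0,-1.5]}]'
python3 -m crank '[{"grip":1,"offset":[0,0,10],"angular":[0,0,0]},{"grip":1,"offset":[0,0,20],"angular":[0,0,0]},{"grip":1,"offset":[0,0,22],"angular":[0,0,0]},{"grip":1,"offset":[0,0,22],"angular":[0,0,0]},{"grip":1,"offset":[0,0,22],"angular":[0,0,0]}]'
python3 - <<'E'
from h import *
from station import manip,vision
x=manip.sense();print(x["tcp_pos"],x["force"])
for n in["wrist","side","scene"]:
    s=vision.snapshot(n); np.savez(f"pics/{n}5.npz",**s)
    crop(s,0,0,640,400,1.25,f"pics/{n}5.png")
    if n!="wrist": 
        p=pj(s,[[.564,-.2246,.09]])[0].astype(int); print(p); crop(s,p[0]-55,p[1]-45,110,80,6,f"pics/{n}5c.png")
E
```

```text
t: 7.05
tcp_pos: [0.564, -0.2266, 0.1785]
tool_rot: [0.838, 0.545, -0.001, -0.001]
force: [0.7, 0.4, -4.0]
finger_gap: 0.318
t: 7.55
tcp_pos: [0.5641, -0.2233, 0.1582]
tool_rot: [0.838, 0.546, -0.0, -0.0]
force: [0.1, -0.2, -2.8]
finger_gap: 0.322
[ 0.56414413 -0.22330275  0.15818642] [ 0.08301334 -0.23029876 -2.81187505]
[356 271]
[284 161]
```

View pics/side5c.png

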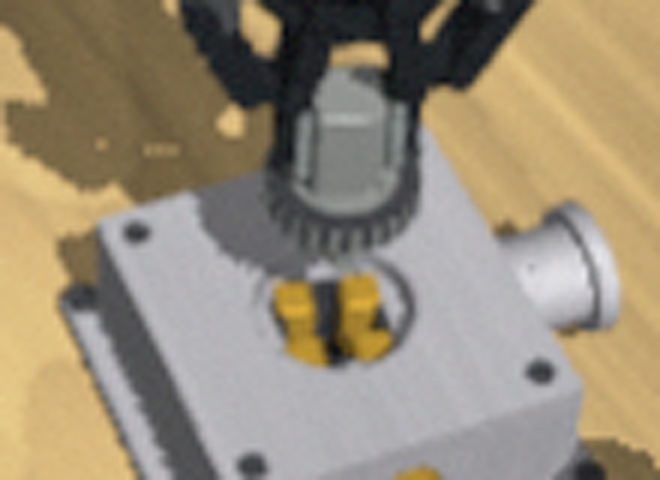

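View pics/scene5c.png

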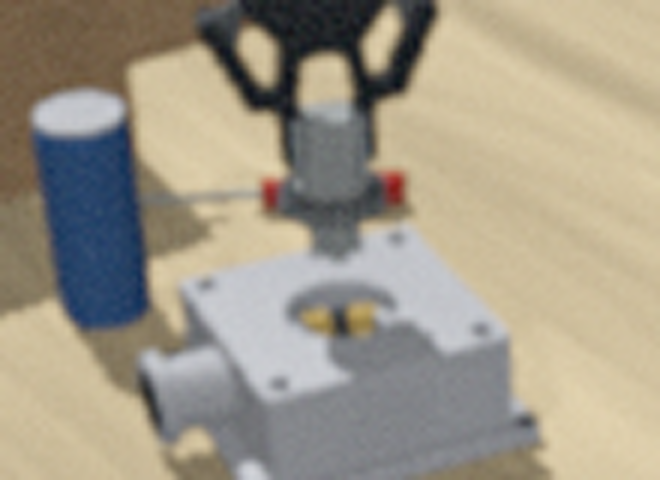

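View pics/wrist5.png

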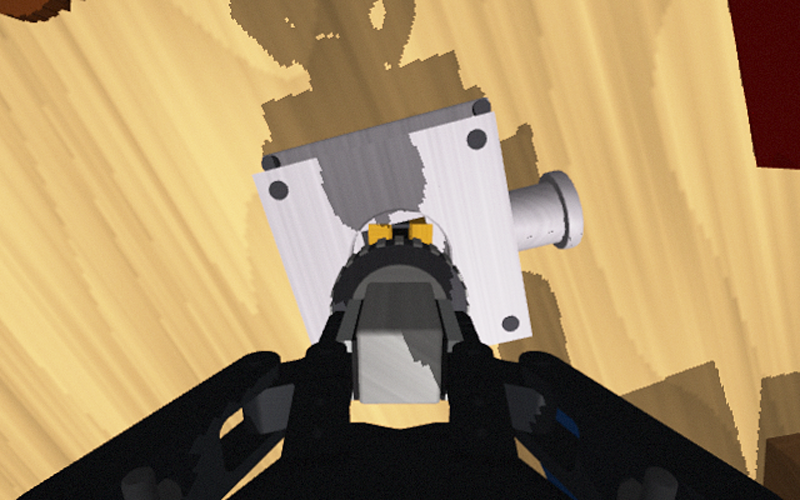

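Aligned: the slot is centred below the boss at (401,232). I'll descend to just above the hub, then creep in.

```bash
python3 -m crank '[{"grip":1,"offset":[0,0,12],"angular":[0,0,0]},{"grip":1,"offset":[0,0,28],"angular":[0,0,0]},{"grip":1,"offset":[0,0,40],"angular":[0,0,0]},{"grip":1,"offset":[0,0,45],"angular":[0,0,0]},{"grip":1,"offset":[0,0,45],"angular":[0,0,0]},{"grip":1,"offset":[0,0,45],"angular":[0,0,0]}]' 90
python3 - <<'E'
from station import manip
x=manip.sense();print(x["tcp_pos"],x["force"])
E
python3 -m crank '[{"grip":1,"offset":[0,0,2],"angular":[0,0,0]},{"grip":1,"offset":[0,0,4],"angular":[0,0,0]},{"grip":1,"offset":[0,0,6],"angular":[0,0,0]},{"grip":1,"offset":[0,0,8],"angular":[0,0,0]},{"grip":1,"offset":[0,0,10],"angular":[0,0,0]},{"grip":1,"offset":[0,0,10],"angular":[0,0,0]}]'
```

```text
t: 8.3
tcp_pos: [0.5646, -0.2247, 0.1134]
tool_rot: [0.838, 0.545, 0.0, 0.0]
force: [-0.6, 0.6, -3.7]
finger_gap: 0.318
[ 0.56458728 -0.22471247  0.11339855] [-0.64969626  0.55616118 -3.7417438 ]
t: 8.9
tcp_pos: [0.5641, -0.2244, 0.1029]
tool_rot: [0.838, 0.545, -0.0, -0.0]
force: [-0.8, -0.2, -3.4]
finger_gap: 0.316
```

The tip is 5 mm into the socket with no contact force. Continuing.

```bash
python3 -m crank '[{"grip":1,"offset":[0,0,3],"angular":[0,0,0]},{"grip":1,"offset":[0,0,6],"angular":[0,0,0]},{"grip":1,"offset":[0,0,9],"angular":[0,0,0]},{"grip":1,"offset":[0,0,12],"angular":[0,0,0]},{"grip":1,"offset":[0,0,15],"angular":[0,0,0]},{"grip":1,"offset":[0,0,15],"angular":[0,0,0]}]'
python3 -m crank '[{"grip":1,"offset":[0,0,2],"angular":[0,0,0]},{"grip":1,"offset":[0,0,4],"angular":[0,0,0]},{"grip":1,"offset":[0,0,6],"angular":[0,0,0]},{"grip":1,"offset":[0,0,8],"angular":[0,0,0]},{"grip":1,"offset":[0,0,9],"angular":[0,0,0]},{"grip":1,"offset":[0,0,9],"angular":[0,0,0]},{"grip":1,"offset":[0,0,9],"angular":[0,0,0]}]'
```

```text
t: 9.5
tcp_pos: [0.5639, -0.2243, 0.0877]
tool_rot: [0.838, 0.545, -0.0, -0.001]
force: [0.4, -0.8, -2.7]
finger_gap: 0.315
t: 10.2
tcp_pos: [0.5645, -0.2246, 0.0802]
tool_rot: [0.838, 0.545, 0.0, 0.0]
force: [-2.1, 1.0, 5.7]
finger_gap: 0.314
```

```bash
python3 -m crank '[{"grip":1,"offset":[0,0,1],"angular":[0,0,0]},{"grip":1,"offset":[0,0,2],"angular":[0,0,0]},{"grip":1,"offset":[0,0,2],"angular":[0,0,0]},{"grip":1,"offset":[0,0,2],"angular":[0,0,0]}]'
python3 -m crank '[{"grip":1,"offset":[0,0,1],"angular":[0,0,0]},{"grip":1,"offset":[0,0,1],"angular":[0,0,0]},{"grip":1,"offset":[0,0,1],"angular":[0,0,0]}]'
```

```text
t: 10.6
tcp_pos: [0.5645, -0.2247, 0.0788]
tool_rot: [0.838, 0.545, 0.0, 0.0]
force: [-3.0, 0.9, 9.7]
finger_gap: 0.315
t: 10.9
tcp_pos: [0.5645, -0.2246, 0.0788]
tool_rot: [0.838, 0.545, 0.0, 0.001]
force: [-4.1, 1.7, 15.0]
finger_gap: 0.315
```

The TCP has stopped at the predicted 0.0788 m while the force keeps rising (15 N), so it has bottomed. I'll check visually.

```bash
python3 - <<'E'
from h import *
from station import manip,vision
ims=[]
for n,z in[("side",.08),("scene",.08)]:
    s=vision.snapshot(n)
    p=pj(s,[[.564,-.2246,z]])[0].astype(int)
    ims.append(cv2.resize(s["pixels"][p[1]-50:p[1]+40,p[0]-60:p[0]+60,::-1],None,fx=5,fy=5,interpolation=cv2.INTER_CUBIC)[:, 100:500])
cv2.imwrite("pics/f6.png",np.hstack(ims))
s=vision.snapshot("wrist");crop(s,0,0,640,400,1.25,"pics/w6.png")
x=manip.sense();print(x["t"],x["tcp_pos"],x["force"],x["finger_gap"])
E
```

```text
11.05 [ 0.56449602 -0.22461874  0.07881883] [-4.45700369  1.3553816  14.61751453] 0.31897093372915264
```

View pics/f6.png

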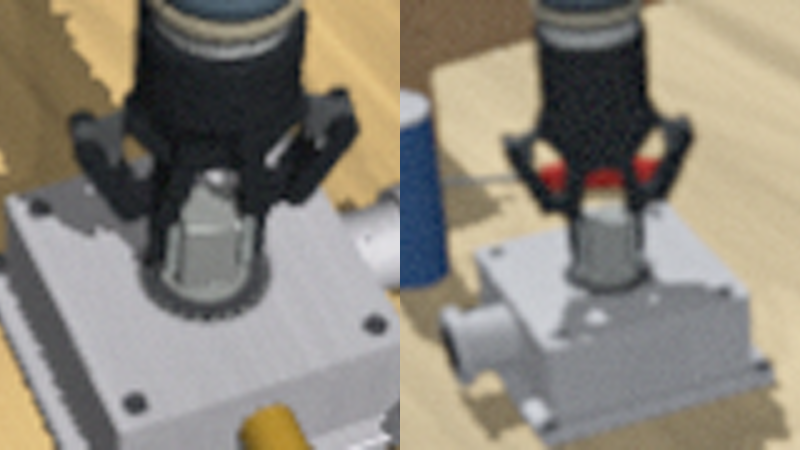

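View pics/w6.png

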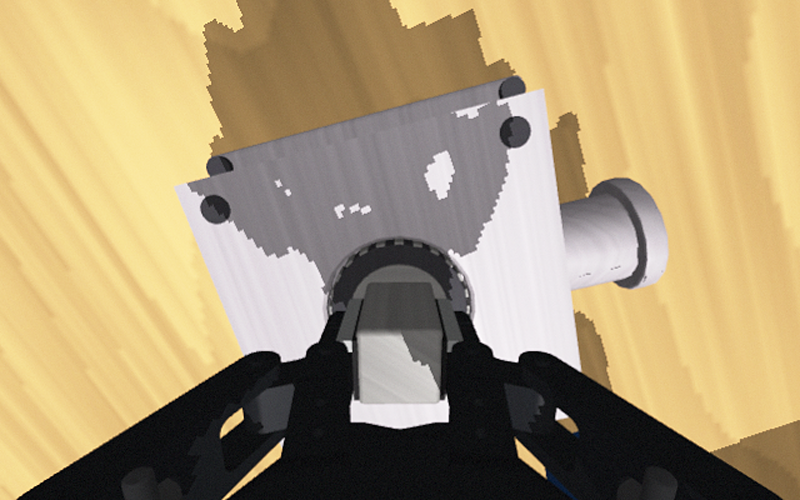

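The gear sits flush and concentric in the recess. The boss is at the same pixel position in the grip as when lifted, (400,368), so there was no slip. Handing in.

```bash
python3 -c "
from station import manip
manip.sign_off(); x=manip.sense(); print(x['t'],x['tcp_pos'],x['force'],x['finger_gap'])"
```

```text
the job is handed in; nothing more can be done
the job is handed in; nothing more can be done
```

The 61 mm gear is in the hub and, by my last checks, fully home. I handed the job in with the gripper still closed on it and pressing down; sign-off gave no verdict.

- **Choosing the gear:** I took the left-hand gear of the red rack (side view pixel 244,206). Its rim measured 61.8 mm; the other two are clearly smaller and larger.
- **Fitting it:** I gripped the boss square on, lifted it clear, carried it over the hub and turned it about 1.5° to line up with the slots. It slid in with no contact force until it met the spring.
- **Home position:** The tool stopped at z = 0.0788 m, the height I had predicted for fully home, at 10.9 s on the robot clock. A further 1 mm of commanded push raised the force from about 10 N to 15 N without moving it.
- **Pictures:** The gear sits flush and centred in the recess, and the boss has not slipped in the fingers. The lift picture showed the other two gears still in the rack. I made no final check of the other things on the bench, and no move came near them.
- **Not confirmed:** The plunger travel and the final force between fingers and gear could only be inferred from the wrist force and the finger opening. My readout after sign-off was refused, so the last state I read is from 11.05 s, just before handing in.

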